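Release the station key left latched on the dissolution tester

ROBOT

A 7-joint arm with a two-finger parallel gripper is mounted at the origin on the work surface. World frame = base frame: x ahead of the robot, y to its left, z up, the work surface at z = 0. Lengths are in m, angles in degrees, forces in N, time in s.
With the tool pointing down it reaches from about 0.425 to 0.925 m from the base axis. Payload 6.8 kg.
Tool frame: the origin (TCP) lies between the finger pads; the fingertips stand 25 mm ahead of it and the grasp point (between the pads) lies 6 mm ahead of it; x points along the fingers, y is the direction in which the jaws open and shut, and the axes are right-handed (so a half turn about x gives the same grasp; the last joint's range is limited). The gripper opens to 88 mm and grips with 3 to 60 N. Pads are 20 mm wide; open, the fingers measure 115 mm over their backs; the gripper's body (75 mm by 178 mm) begins 61 mm behind the grasp point.
Start: joints at [70.926, 27.33, 1.283, 89.118, -0.659, 63.558, -4.761], TCP at [0.15, -0.658, 0.248] pointing down, gripper open.
Joint ranges: [-169.35, 169.35], [-19.33, 120.38], [-80.79, 83.38], [13.8, 139.57], [-78.32, 258.32], [9.67, 109.79], [-169.56, 169.56]. Speed limits (degrees/s): [136.94, 136.94, 180, 180, 180, 180, 180].

INTERFACE

Orientations are given as a 3x3 rotation matrix whose columns are the frame's x, y, z axes.
In Python, from bench import env gives the robot as it stands.
- The arm moves only by the shell command python3 -m handwheel 'ROWS' [FORCE]. ROWS is JSON, a list of rows, each a list of 7 numbers: the opening, from 0 (shut) to 1 (fully open), then the shift along the tool's x, y, z in units of 50 mm (1.0 is 50 mm), then the turn, a rotation vector about the tool's x, y, z in units of 5 degrees (1.0 is 5 degrees). In form: [[claw, dx, dy, dz, wx, wy, wz], ...]. A call has 1 to 8 rows; each row is the pose to reach, as a shift and turn from the pose commanded when the call began, along the tool's axes at that moment; what a row does not reach only later rows make up. A row lasts 1/10 s, in which the tool goes at most 50 mm and 8.59 degrees, less where a joint would pass 70% of its speed; a pose out of reach is approached as far as the arm can. A call with a gripper value outside its range is refused whole. The fingers move at their own pace and stop on an object; FORCE is the grip in N (left out, the last holds). Time passes only in rows, so rows that repeat a pose let the fingers close. It gives the time, the measured TCP pose, the force and the opening at its end, in the units of the state.
- env.observe(): the state, without advancing time (a new reading comes with each control period).
- env.get_image(name): name is "scene" or "top" or "wrist"; returns (picture, depth): 480x640x3 uint8, red, green, blue; 480x640 float32, m along the optical axis (not along the pixel's ray), 0 where there is no reading.
- env.camera_info(name): a dict with "camera_matrix" (3x3 intrinsics, pixels), "rvec" (rotation vector, rad) and "tvec" (3), from world to camera coordinates, as OpenCV has them; the wrist camera has in their place "mount" (4x4, takes a point from camera to tool coordinates, whose origin is the TCP and whose axes are the tool frame's). Camera axes: x right, y down, z forward; pixel columns grow to the right and rows downward; lengths in m; the calibration is good to about 2 mm. A picture is of the moment at which its call begins: read the wrist's pose just before it. camera_info takes no time and is no camera call.
- env.close_job(): hands the job in, once; it reports no verdict.
The state is a dict: "time_s": time; "q": joint angles; "joint_velocities": joint speeds; "joint_torque": joint torques, N m; "tool_pos": TCP position; "tcp_rot": TCP orientation; "force": force on the tool from outside, world axes, zero at the start; "moment": the same for the moment, N m; "width": finger opening in m.
Only numpy, scipy, OpenCV 4.12 (cv2) and the standard library are available. Lean on these libraries where they do the work, as an engineer would, in place of code of your own. Each camera call takes 0.05 s, during which the arm holds its last target.

TASK

One of the four identical station keys on the tester's console was left latched down. Tap the keys lightly with the shut fingertips to find it, then press that key down to the bottom of its travel and let it spring back up, so that all four keys stand fully up. Do not press any of the other keys home, and do not pick up or push around the vial, the beaker or the spare paddle.

Things in the scene. Friction and masses are not known exactly. Their poses are not given: they have to be found in the camera images.
- console: low console with a dark grey face, fixed to the bench, 120 (x) x 310 (y) x 40 mm high; origin at the centre of its underside, y along the row of keys, z up; placed and turned anew at each start. Four keys stand in a row 65 mm apart: white square caps 34 x 34 mm in black frames 44 mm square, 2 mm high. A free key's top is 12 mm above the console's top (52 above the bench), the latched key's 4.5 mm lower
- place_1 (a point): place 1 of 4 in the row, the end at the console's +y: centre of the top of whichever key is there, when that key is fully up; fixed to the console, it does not sink with the key; axes as the console's. All keys: travel 8 mm, springing back when let go; a free key starts to sink at 3 N, then 1 mm per further 0.8 N (bottom at 9.4 N). More than 5.5 mm down counts as pressed home
- place_2 (a point): place 2 of 4, next to place 1: centre of the top of whichever key is there, when that key is fully up; fixed to the console, it does not sink with the key; axes as the console's. The latched key stands firm to about 6 N, then sinks on; its latch lets go about 6 mm below the free height (about 7.5 N)
- place_3 (a point): place 3 of 4: centre of the top of whichever key is there, when that key is fully up; fixed to the console, it does not sink with the key; axes as the console's. The latched key, pressed to the bottom and let go, springs fully up and stays up; pressed less than 5.5 mm below the free height it stays latched
- place_4 (a point): place 4 of 4, the end at the console's -y: centre of the top of whichever key is there, when that key is fully up; fixed to the console, it does not sink with the key; axes as the console's. A push of up to 5 N is a light tap: it sinks a free key at most 2.5 mm and leaves the latched one unmoved
- key_a (a joint): vertical slide joint of one of the four keys; 0 m = key standing fully up, grows to 0.008 m as it is pressed to the bottom of its travel, about 0.0045 m = latched down. The letter says NOTHING about the place: the keys are shuffled over the four places at every start
- key_b (a joint): vertical slide joint of one of the four keys; 0 m = key standing fully up, grows to 0.008 m as it is pressed to the bottom of its travel, about 0.0045 m = latched down. The letter says NOTHING about the place: the keys are shuffled over the four places at every start
- key_c (a joint): vertical slide joint of one of the four keys; 0 m = key standing fully up, grows to 0.008 m as it is pressed to the bottom of its travel, about 0.0045 m = latched down. The letter says NOTHING about the place: the keys are shuffled over the four places at every start
- key_d (a joint): vertical slide joint of one of the four keys; 0 m = key standing fully up, grows to 0.008 m as it is pressed to the bottom of its travel, about 0.0045 m = latched down. The letter says NOTHING about the place: the keys are shuffled over the four places at every start
- vial: small amber capped vial, 22 mm diameter, 45 mm tall, standing loose on the bench on the robot's side of the console; origin at the centre of its underside
- paddle: spare stirring paddle, a steel and black rod 11 mm thick with a cross blade, 170 mm long, 74 mm wide at the blade, about 16 mm high, lying loose on the bench beyond the console; origin near mid-rod at bench level, x along the rod towards the blade
- beaker: clear glass beaker, 60 mm diameter, 60 mm tall, standing loose on the bench beside an end of the console; origin at the centre of its underside
Mind the look-alikes: they are no part of the job. What is shaped like the beaker but blue or pink is not meant.

How it is judged (in metres and radians):
On the way:
1. the latched key is pressed down past its latch, more than 5.5 mm below its free height (value of joint key_a above 0.0055 m), for 0.05 s.
At the end, for the whole second after the job is handed in: All four keys stand fully up (each within 1 mm of the top of its travel), and vial, beaker and paddle are at rest within 15 mm of where they were (value of joint each of key_a, key_b, key_c, key_d below 0.001 m and distance of each of vial, paddle, beaker from where it was at the start of the episode below 0.015 m and linear speed of each of vial, paddle, beaker below 0.02 m/s); the robot touches nothing.
It fails at once if a key that was not latched is pressed home (more than 5.5 mm down) (value of joint any of key_b, key_c, key_d above 0.0055 m).
It fails at once if the vial, beaker or paddle is lifted, pushed away (more than 15 mm) or tipped over (distance of any of vial, paddle, beaker from where it was at the start of the episode above 0.015 m or angle between any of vial, beaker, paddle's own z axis and vertical above 0.5 rad).
It also fails if it takes over 45 s, if anything falls off the work surface, if the arm or the gripper's body presses on something with over 40 N, if the wrist force passes 120 N, or if a joint passes its speed limit or range.

## Working session

There is one attempt and no reset: what is moved stays moved. The work goes in short steps, Python scripts to look and compute and a shell command to move; the robot and the scene stay as the last step left them, time stands still between calls to the robot, and variables do not carry over. Pictures are saved under pics/ and viewed, and the job is handed in when it is done.

```bash
ls; mkdir -p pics
python3 - <<'E'
from bench import env
import cv2,numpy as np
s=env.observe(); print({k:np.round(v,4).tolist() for k,v in s.items()})
for n in ["scene","top"]:
    im,d=env.get_image(n); cv2.imwrite(f"pics/{n}0.png",im[:,:,::-1]); np.save(f"pics/{n}0.npy",d)
    print(n,env.camera_info(n))
print(env.camera_info("wrist"))
E
```

```text
pics
{'time_s': 0.0, 'q': [70.9257, 27.3773, 1.281, 89.1777, -0.6604, 63.5568, -4.762], 'joint_velocities': [0.0268, -0.0318, 0.0419, -0.0273, -0.0414, -0.0743, 0.0132], 'joint_torque': [-0.0006, -58.2851, 1.5339, -27.26, -0.0544, 0.0169, 0.0001], 'tool_pos': [0.1503, -0.6575, 0.2467], 'tcp_rot': [[-0.0005, 0.2229, -0.9748], [0.0017, -0.9748, -0.2229], [-1.0, -0.0018, 0.0001]], 'force': [0.778, 0.7377, -0.661], 'moment': [0.0396, -0.0427, -0.0146], 'width': 0.0877}
scene {'camera_matrix': array([[609.46556743,   0.        , 323.58956566],
       [  0.        , 609.46556743, 232.01022066],
       [  0.        ,   0.        ,   1.        ]]), 'rvec': array([ 1.55271525,  1.79729351, -0.9375871 ]), 'tvec': array([-0.00610945, -0.28664537,  1.38436155])}
top {'camera_matrix': array([[534.02202149,   0.        , 318.27857857],
       [  0.        , 534.02202149, 242.41035193],
       [  0.        ,   0.        ,   1.        ]]), 'rvec': array([ 2.19719407, -2.17892431,  0.12958871]), 'tvec': array([0.08263676, 0.57770043, 0.90952001])}
{'camera_matrix': array([[414.54657964,   0.        , 315.72698732],
       [  0.        , 414.54657964, 248.15547614],
       [  0.        ,   0.        ,   1.        ]]), 'mount': array([[-1.16129328e-03, -2.94647922e-01,  9.55605176e-01,
        -1.37004505e-01],
       [ 9.99999318e-01, -4.57268478e-04,  1.07425044e-03,
        -8.12887336e-04],
       [ 1.20442465e-04,  9.55605773e-01,  2.94648252e-01,
        -8.15325556e-02],
       [ 0.00000000e+00,  0.00000000e+00,  0.00000000e+00,
         1.00000000e+00]])}
```

View pics/top0.png

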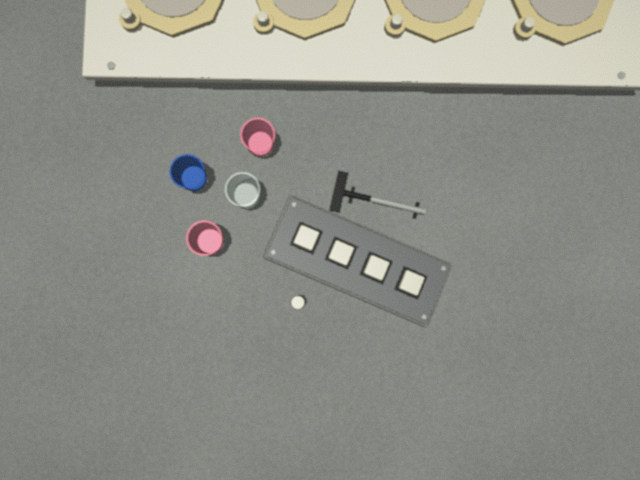

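View pics/scene0.png

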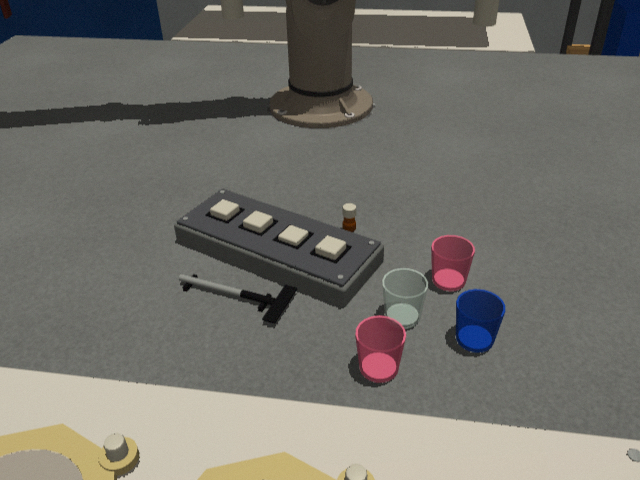

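The top view shows the four white keys at about (307,237), (341,252), (377,267) and (411,283). The vial is at (298,302), the beaker at (243,190), and the paddle lies beyond the console. Next I convert these pixels to positions.

```bash
cat > h.py <<'E'
import numpy as np,cv2
from bench import env
def ray(name,uv,z):
    c=env.camera_info(name);K=c["camera_matrix"];R=cv2.Rodrigues(c["rvec"])[0];t=c["tvec"]
    d=R.T@np.linalg.inv(K)@np.array([uv[0],uv[1],1.]);o=-R.T@t
    return o+d*(z-o[2])/d[2]
def depthpt(name,uv,dep):
    c=env.camera_info(name);K=c["camera_matrix"];R=cv2.Rodrigues(c["rvec"])[0];t=c["tvec"]
    return R.T@(np.linalg.inv(K)@np.array([uv[0],uv[1],1.])*dep-t)
E
python3 - <<'E'
from h import *
im=cv2.imread("pics/top0.png");d=np.load("pics/top0.npy")
m=(im.min(2)>170).astype(np.uint8); m[:190]=0
n,l,st,c=cv2.connectedComponentsWithStats(m)
for i in range(1,n):
    if st[i,4]>60:
        e=cv2.erode((l==i).astype(np.uint8),np.ones((5,5)))>0
        dd=d[e]; dd=dd[dd>0]
        p=ray("top",c[i],.052)
        print(c[i].round(1),st[i],p.round(4), len(dd),dd.mean(),dd.std(), depthpt("top",c[i],dd.mean()).round(4))
for uv in [(293,204),(273,252),(443,268),(424,317)]: print(uv,ray("top",uv,.04).round(4),depthpt("top",uv,d[uv[1],uv[0]]).round(4))
cv2.imwrite("pics/top0c.png",cv2.resize(im[150:340,160:470],None,fx=2.5,fy=2.5,interpolation=cv2.INTER_CUBIC))
E
```

```text
[245.7 196.8] [235 190  24  17 318] [0.6515 0.2125 0.052 ] 176 0.9586802 0.0017322382 [0.6598 0.2178 0.0047]
[305.9 237.1] [295 226  23  23 347] [0.5835 0.1093 0.052 ] 181 0.9071374 0.0017924441 [0.5834 0.1093 0.0525]
[340.8 252.2] [330 241  23  23 342] [0.5581 0.0498 0.052 ] 175 0.91067106 0.0017309313 [0.5584 0.0495 0.0483]
[376.2 267.1] [365 256  23  23 346] [ 0.5333 -0.0104  0.052 ] 180 0.9059444 0.0016994854 [ 0.5333 -0.0103  0.0524]
[411.4 282.3] [400 271  23  23 339] [ 0.5081 -0.0703  0.052 ] 174 0.9054376 0.0016795491 [ 0.5081 -0.0702  0.0523]
[297.2 302.2] [291 297  13  12 119] [0.4733 0.1229 0.052 ] 38 0.9036214 0.0015016194 [0.4732 0.123  0.0456]
(293, 204) [0.642  0.1321 0.04  ] [0.642  0.1321 0.0396]
(273, 252) [0.5584 0.1654 0.04  ] [0.5581 0.1652 0.0439]
(443, 268) [ 0.5334 -0.1277  0.04  ] [ 0.5333 -0.1274  0.0413]
(424, 317) [ 0.4493 -0.0938  0.04  ] [ 0.4495 -0.093   0.0437]
```

View pics/top0c.png

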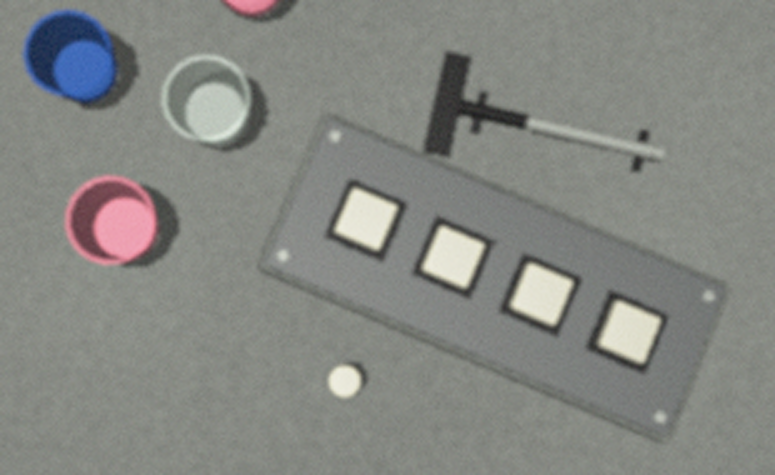

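Top-view depth puts places 1, 3 and 4 at 52.3–52.5 mm and place 2 at 48.3 mm, which suggests place 2 is the latched key. Taps will confirm it. I'll move over there with the fingers shut, keeping the orientation.

```bash
python3 -m handwheel '[[0,0,-0.25,-0.25,0,0,0],[0,0,-0.75,-0.7,0,0,0],[0,0,-1.4,-1.3,0,0,0],[0,0,-2.1,-1.95,0,0,0],[0,0,-2.8,-2.6,0,0,0],[0,0,-3.5,-3.25,0,0,0],[0,0,-4.1,-3.8,0,0,0],[0,0,-4.4,-4.1,0,0,0]]' 20; python3 -c "
from h import *
s=env.observe();print({k:np.round(v,4).tolist() for k,v in s.items()})"
```

```text
time_s: 0.9
tool_pos: [0.3029, -0.3943, 0.2475]
tcp_rot: [[-0.0, 0.227, -0.974], [0.001, -0.974, -0.227], [-1.0, -0.001, -0.0]]
force: [0.8, -0.6, 0.9]
width: 0.0274
{'time_s': 0.9, 'q': [50.958, 10.9052, -6.416, 112.5945, 1.3924, 56.6254, -32.9894], 'joint_velocities': [-14.2981, -6.1236, -6.449, 7.588, 1.8332, -1.9926, -23.0008], 'joint_torque': [1.2575, -38.566, -0.0999, -25.0944, -0.1418, 0.0962, 0.2544], 'tool_pos': [0.3029, -0.3943, 0.2475], 'tcp_rot': [[-0.0, 0.227, -0.9739], [0.0012, -0.9739, -0.227], [-1.0, -0.0012, -0.0002]], 'force': [0.7657, -0.5721, 0.8665], 'moment': [-0.0608, 0.0081, -0.0502], 'width': 0.0274}
```

```bash
python3 -m handwheel '[[0,0,-0.3,-0.3,0,0,0],[0,0,-0.9,-0.85,0,0,0],[0,0,-1.6,-1.5,0,0,0],[0,0,-2.3,-2.15,0,0,0],[0,0,-3.0,-2.8,0,0,0],[0,0,-3.6,-3.35,0,0,0],[0,0,-4.1,-3.8,0,0,0],[0,0,-4.4,-4.1,0,0,0]]' 20;  python3 -m handwheel '[[0,0.2,-0.3,-0.3,0,0,0],[0,0.5,-0.8,-0.75,0,0,0],[0,0.8,-1.4,-1.3,0,0,0],[0,1.0,-2.0,-1.85,0,0,0],[0,1.2,-2.6,-2.4,0,0,0],[0,1.4,-3.0,-2.75,0,0,0],[0,1.4,-3.18,-2.92,0,0,0],[0,1.4,-3.18,-2.92,0,0,0]]'; python3 -c "
from h import *
s=env.observe();print({k:np.round(v,4).tolist() for k,v in s.items()})"
```

```text
time_s: 1.7
tool_pos: [0.4529, -0.1348, 0.2476]
tcp_rot: [[0.0, 0.226, -0.974], [0.001, -0.974, -0.226], [-1.0, -0.001, -0.0]]
force: [0.3, -0.7, -0.2]
width: 0.0003
time_s: 2.5
tool_pos: [0.5591, 0.0512, 0.1775]
tcp_rot: [[-0.001, 0.225, -0.974], [0.001, -0.974, -0.225], [-1.0, -0.001, 0.001]]
force: [0.7, 0.3, 0.1]
width: 0.0005
{'time_s': 2.5, 'q': [7.5041, 23.1373, -23.9647, 107.4524, 11.6578, 51.8293, -98.9822], 'joint_velocities': [2.1824, -1.697, 1.8044, 1.2537, 0.1646, 0.1936, 1.1739], 'joint_torque': [-1.196, -46.9733, -4.138, -23.7125, 0.0106, -0.1277, -0.2408], 'tool_pos': [0.5591, 0.0512, 0.1775], 'tcp_rot': [[-0.0007, 0.2252, -0.9743], [0.0006, -0.9743, -0.2252], [-1.0, -0.0007, 0.0005]], 'force': [0.6909, 0.2507, 0.053], 'moment': [-0.0377, 0.0187, -0.0192], 'width': 0.0005}
```

```bash
python3 -m handwheel '[[0,0.3,0,0,0,0,0],[0,0.7,0,0,0,0,0],[0,1.1,0,0,0,0,0],[0,1.5,0,0,0,0,0],[0,1.75,0,0,0,0,0],[0,1.84,0,0,0,0,0],[0,1.84,0,0,0,0,0],[0,1.84,0,0,0,0,0]]';python3 - <<'E'
from h import *
im,d=env.get_image("wrist");cv2.imwrite("pics/w1.png",im[:,:,::-1])
im,d=env.get_image("scene");cv2.imwrite("pics/s1.png",cv2.resize(im[150:350,140:440,::-1],None,fx=2.5,fy=2.5))
for i in range(3): s=env.observe();print(s["tool_pos"].round(4),s["force"].round(2))
E
```

```text
time_s: 3.3
tool_pos: [0.5595, 0.0495, 0.0863]
tcp_rot: [[0.001, 0.222, -0.975], [-0.0, -0.975, -0.222], [-1.0, 0.0, -0.001]]
force: [-0.1, 0.6, -0.3]
width: 0.0004
[0.5596 0.0498 0.0865] [0.24 0.98 0.3 ]
[0.5596 0.0498 0.0865] [0.24 0.98 0.3 ]
[0.5596 0.0498 0.0865] [0.24 0.98 0.3 ]
```

View pics/s1.png

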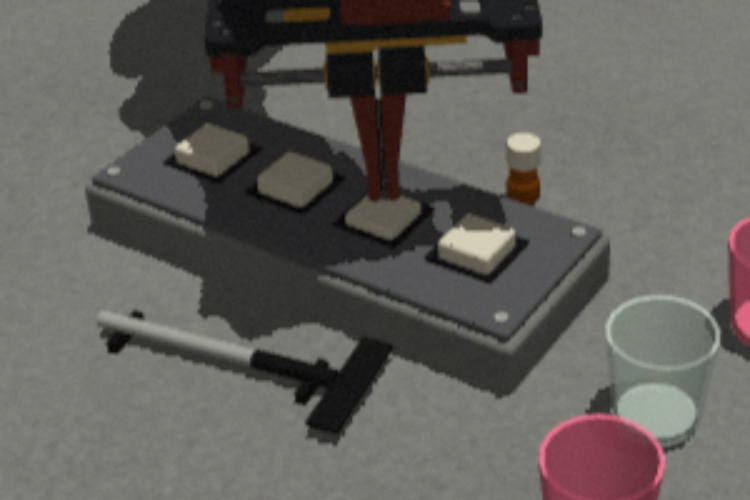

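View pics/w1.png

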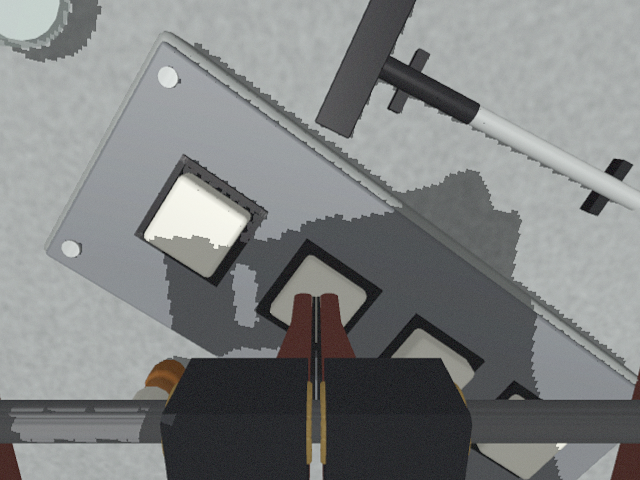

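The fingertips are over the place-2 cap, which sits visibly lower than its neighbours. I'll tap it in small steps.

```bash
python3 -m handwheel '[[0,0.08,0,0,0,0,0],[0,0.16,0,0,0,0,0],[0,0.2,0,0,0,0,0],[0,0.23,0,0,0,0,0],[0,0.23,0,0,0,0,0]]'; for i in 1 2 3 4; do  python3 -m handwheel '[[0,0.01,0,0,0,0,0],[0,0.02,0,0,0,0,0],[0,0.02,0,0,0,0,0]]' | grep -v rot; done
```

```text
time_s: 3.9
tool_pos: [0.5588, 0.0498, 0.0739]
tcp_rot: [[-0.001, 0.223, -0.975], [-0.0, -0.975, -0.223], [-1.0, -0.0, 0.001]]
force: [-0.2, -0.1, 0.6]
width: 0.0008
time_s: 4.2
tool_pos: [0.559, 0.0498, 0.0732]
force: [0.1, -0.5, -0.1]
width: 0.0003
time_s: 4.5
tool_pos: [0.5591, 0.0499, 0.0727]
force: [-0.5, -0.3, 5.3]
width: 0.0001
time_s: 4.8
tool_pos: [0.5591, 0.0499, 0.0718]
force: [-2.2, -0.7, 7.1]
width: 0.0003
time_s: 5.1
tool_pos: [0.5591, 0.0499, 0.0709]
force: [-1.9, -0.1, 8.6]
width: 0.0009
```

There was no force until the tip reached about 48 mm, then it rose stiffly to 5 N. A free key would have resisted from 52 mm, so place 2 is the latched key. I'll continue down to the bottom of its travel.

```bash
for i in 1 2 3; do  python3 -m handwheel '[[0,0.01,0,0,0,0,0],[0,0.02,0,0,0,0,0],[0,0.02,0,0,0,0,0]]' | grep -v rot; done
```

```text
time_s: 5.4
tool_pos: [0.5591, 0.0499, 0.07]
force: [-2.8, -0.5, 8.5]
width: 0.0003
time_s: 5.7
tool_pos: [0.5591, 0.0499, 0.0694]
force: [-3.1, -0.1, 11.2]
width: 0.0001
time_s: 6.0
tool_pos: [0.5592, 0.0499, 0.0692]
force: [-7.8, -1.5, 20.3]
width: 0.0005
```

The force rose sharply to 20 N at tip height 44 mm, so the key is on the bottom stop. Now I lift off smoothly and look.

```bash
python3 -m handwheel '[[0,0,0,0,0,0,0],[0,-0.05,0,0,0,0,0],[0,-0.12,0,0,0,0,0],[0,-0.25,0,0,0,0,0],[0,-0.45,0,0,0,0,0],[0,-0.8,0,0,0,0,0],[0,-1.3,0,0,0,0,0],[0,-1.9,0,0,0,0,0]]'; python3 -m handwheel '[[0,-0.5,0.4,0.4,0,0,0],[0,-1.0,1.0,0.9,0,0,0],[0,-1.2,1.6,1.5,0,0,0],[0,-1.2,2.3,2.1,0,0,0],[0,-1.2,2.9,2.7,0,0,0],[0,-1.2,3.4,3.2,0,0,0],[0,-1.2,3.6,3.4,0,0,0],[0,-1.2,3.6,3.4,0,0,0]]'
python3 - <<'E'
from h import *
im,d=env.get_image("top"); im=im[:,:,::-1].copy(); cv2.imwrite("pics/top2.png",im)
s,_=env.get_image("scene");cv2.imwrite("pics/s2.png",cv2.resize(s[150:390,140:500,::-1],None,fx=2.2,fy=2.2))
for uv in [(306,237),(341,252),(376,267),(411,282)]:
    p=d[uv[1]-7:uv[1]+8,uv[0]-7:uv[0]+8]; print(uv,depthpt("top",uv,np.median(p[p>0])).round(4))
E
```

```text
time_s: 6.8
tool_pos: [0.5583, 0.0497, 0.1626]
tcp_rot: [[-0.002, 0.223, -0.975], [-0.0, -0.975, -0.223], [-1.0, -0.0, 0.002]]
force: [0.2, -0.5, 1.0]
width: 0.0001
time_s: 7.6
tool_pos: [0.432, -0.1656, 0.2225]
tcp_rot: [[-0.0, 0.219, -0.976], [-0.001, -0.976, -0.219], [-1.0, 0.001, 0.0]]
force: [0.8, -0.0, -0.5]
width: 0.0005
(306, 237) [0.5835 0.1091 0.0525]
(341, 252) [0.5585 0.0495 0.0525]
(376, 267) [ 0.5336 -0.0101  0.0523]
(411, 282) [ 0.5086 -0.0695  0.0523]
```

View pics/top2.png

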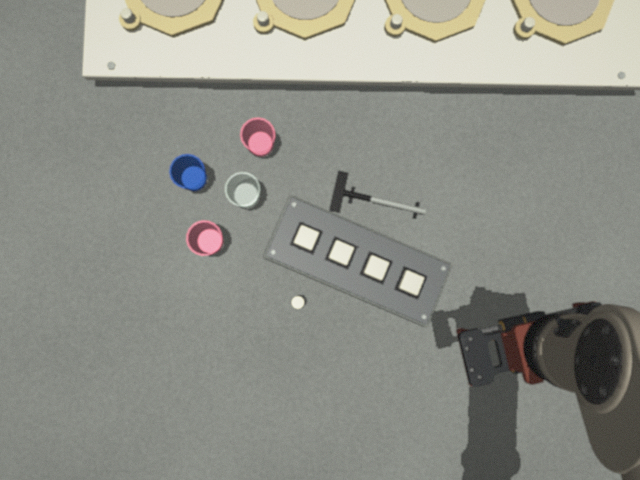

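View pics/s2.png

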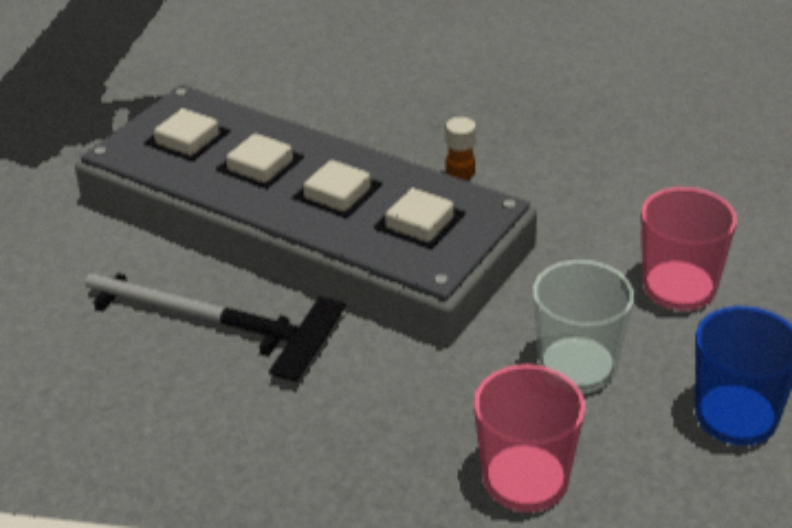

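All four keys now stand at 52.3–52.5 mm. The vial (298,302), the beaker (243,190) and the paddle are at the same pixels as before. The arm is clear of everything, so I'm handing in.

```bash
python3 -c "
from bench import env
print(env.close_job())"
```

```text
the job is handed in; nothing more can be done
None
```

The latched key was at place 2. I pressed it to the bottom of its travel, it sprang back fully up, and the job is handed in; no verdict was reported.

- **Finding the key:** The top camera's depth showed place 2 at 48.3 mm, against 52.3–52.5 mm for the other three. A tap there met no force until the tip was about 48 mm above the bench, then rose stiffly to 5.3 N, as the latched key should. I did not tap the other three keys, because the depth and this tap already agreed. My small steps ran straight on from the tap into the press, reaching 7–8.6 N.
- **Pressing it:** I went on down until the force rose sharply to 20 N at a tip height of about 44 mm, which is the bottom stop. Then I lifted off.
- **Last checks:** All four keys measured 52.3–52.5 mm. The vial, beaker and paddle were at the same places in the picture. The arm was clear of everything at about 7.7 s, and no check failed or disagreed.

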